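# Index the funnel arm over the beaker

### The job

The funnel on the swing arm is parked between the glass beaker and the shallow dish. Hook a fingertip under the arm's spring-pin pull ring, lift the pin gently out of its hole without gripping or forcing the ring, swing the arm one hole so that the funnel comes over the tall beaker (not the dish), and let the pin drop fully home in that hole. Do not pick up, tip or shift the glassware or the other things on the bench, and take the hand clear of the ring at the end.

Things in the scene. Friction and masses are not known exactly. Their poses are not given: they have to be found in the camera images.
- station: Fixed index stand. Origin: on the arm's vertical pivot, at bench height; +x points along the parked arm to the funnel, -x to the pin and ring (at the robot's left). Black base 200 x 250 x 12 mm, on it an aluminium plate, top 40 mm up, reaching 141 mm to -x, with five 14 mm holes at 120 mm radius, 20 deg apart, the middle one on -x. Pivot column at the origin: 24 mm thick, 168 mm tall.
- swing_arm (a joint): Arm angle about the pivot, rad, counter-clockwise from above: one rigid arm, so positive takes the funnel to the station's +y and the ring to its -y. Starts at 0, pin in the middle hole; holes at 0, +-0.349, +-0.698; stops +-0.76. Locked (play 0.015) with the pin home; else moves freely, about 1.5 N at the ring, and stays where left. The round pin tip finds a hole within about 0.03 rad.
- index_pin (a joint): Height of the spring index pin above home, m: 0 = fully home in a hole. Slides straight up, stop at 0.020; the tip leaves the hole at 0.012, and released between holes it rests on the plate at about 0.012. The spring presses it down with about 4 N at home, 7.5 N fully lifted.
- pull_ring: Ring fixed on the pin: oblong steel loop of 8 mm round bar, opening 64 mm wide (across the arm) x 46 mm high, its top leaning 40 deg from vertical towards the pivot, so a finger pointing down and to the pivot passes squarely through. Origin: middle of the lower bar, on the pin axis, 90 mm above the bench at home; x to the pivot, z up. The arm below is 56 mm high, its barrel at the pin 76 mm.
- ring_grip (a point): Centre of the ring's upper crossbar, under which the fingertip hooks: 35 mm from the ring's origin towards the pivot (85 mm from the pivot) and 41 mm above it: 131 mm above the bench at home. The bar is straight for 46 mm across the arm; its underside is 4 mm from this point. It turns with the arm and rises with the pin.
- funnel_tip (a point): Lower mouth of the white funnel (rim 92 mm across) on the far end of the arm: 170 mm from the pivot, 112 mm above the bench. The funnel's holding rod runs from the pivot at 154 mm above the bench.
- beaker: Loose clear glass beaker, the taller one: 66 mm across, 92 mm high. Origin: centre of its underside. It stands on the far side of the pivot, 170 mm from it, 20 degrees to one side of the station's x axis (either side; the dish takes the other).
- dish: Loose clear glass dish, shallow: 86 mm across, 45 mm high. Origin: centre of its underside. Stands at the hole position opposite to the beaker. Leave alone.
- flask: Loose conical glass flask, 76 mm across the foot, 110 mm high; origin under its centre. Leave alone.
- jar: Loose brown glass jar, 52 mm across, 60 mm high; origin under its centre. Leave alone.
- stopper: Loose black rubber stopper, 34 mm across, 26 mm high; origin under its centre. Leave alone.
- vial: Loose small glass bottle with black cap, 28 mm across, 55 mm high; origin under its centre. Leave alone.
- weigh_cup: Loose square white plastic weighing tray, 60 x 60 x 18 mm; origin under its centre. Leave alone.
- spatula: Loose spatula with black handle lying on the bench, 170 mm long; leave alone.
Things that resemble listed ones, but are neither listed nor needed, are in the scene too. Leave any yellow look-alike of the beaker alone.

How it is judged:
By the outcome, as a careful person would: the job done as asked, in the order asked, and still so for the second after the job is handed in, with the robot touching nothing.
It also fails if it takes over 38 s, if anything falls off the work surface, if the arm or the gripper's body presses on something with over 40 N, if the wrist force passes 120 N, or if a joint passes its speed limit or range.

### The arm

A 7-joint arm with a two-finger parallel gripper is mounted at the origin on the work surface. World frame = base frame: x ahead of the robot, y to its left, z up, the work surface at z = 0. Lengths are in mm, angles in rad, forces in N, time in s.
With the tool pointing down it reaches from about 350 to 900 mm from the base axis. Payload 8.1 kg.
Tool frame: the origin (TCP) lies at the very end of the fingers, on their centre line; the grasp point (between the pads) lies 19 mm behind it (arm.tcp_to_grasp is the z of the grasp point in the tool frame, in mm); z points along the fingers, y is the line along which they close (so a half turn about z gives the same grasp; the last joint's range is limited). The gripper opens to 85 mm and grips with 20 to 120 N. Pads are 22 mm wide; open, the fingers measure 114 mm over their backs; the gripper's body (76 mm by 85 mm) begins 54 mm behind the grasp point. The pads swing forward as they close: fully open they stand 13 mm farther back than shut.
Start: joints at [1.203, 0.434, 0.025, 1.573, -0.012, 1.134, -0.075], TCP at [163.548, -603.236, 231.323] pointing down, gripper open.
Joint ranges: [-2.62, 2.62], [-0.44, 2.09], [-1.27, 1.32], [0.08, 2.57], [-1.32, 4.46], [0.12, 2], [-2.74, 2.74]. Speed limits (rad/s): [2.22, 2.22, 3.01, 3.01, 3.14, 3.14, 3.14].

### API

Orientations are given as a rotation vector (axis times angle).
In Python, from plant import arm gives the robot as it stands.
- The arm moves only by the tool apply_moves, never from a script. Its argument "deltas" is a list that holds one entry, the list of rows, each a list of 7 numbers: the shift along the tool's x, y, z in cm, then the turn, a rotation vector about the tool's x, y, z in rad, then the closure, from 0 (fully open) to 1 (shut). A call has 1 to 20 rows; each row shifts and turns the commanded pose from where the row before left it, along the tool's axes as they then stand; what a row does not reach is not made up. A row lasts 1/12 s, in which the tool goes at most 41.7 mm and 7.16 degrees, less where a joint would pass 70% of its speed; a pose out of reach is approached as far as the arm can. A call is refused whole if a number of a shift passes 4.17 or a number of a turn 0.125, either way. A call with a gripper value outside its range is refused whole. The fingers move at their own pace and stop on an object; the grip force is fixed at half the most. Time passes only in rows, so rows that do not move let the fingers close. It gives the time, the measured TCP pose, the force, the opening and the grip force at its end, in the units of the state.
- arm.sense(): the state, without advancing time (a new reading comes with each control period).
- arm.get_image(name): name is "scene" or "side" or "wrist"; returns the picture (480x640x3 uint8, red, green, blue); there is no depth.
- arm.camera_info(name): a dict with "mtx" (3x3 intrinsics, pixels), "xyz" and "rotation" of the camera in the world. Camera axes: x right, y down, z forward; pixel columns grow to the right and rows downward; lengths in mm; the calibration is good to about 2 mm. The wrist camera is an equidistant fisheye: a pixel r from the principal point sees the ray r / f radians off the axis. A picture is of the moment at which its call begins: read the wrist's pose just before it. camera_info takes no time and is no camera call; for the wrist camera it gives the pose at the moment of the call.
- arm.sign_off(): hands the job in; it is judged then, once.
The state is a dict: "time": time; "qpos": joint angles; "joint_vel": joint speeds; "joint_efforts": joint torques, N m; "eef_pos": TCP position; "eef_rot": TCP orientation; "contact_force": force on the tool from outside, world axes, zero at the start; "moment": the same for the moment, N m; "finger_gap": finger opening in mm; "finger_force": force on a finger pad.
Only numpy, scipy, OpenCV 4.12 (cv2) and the standard library are available. Lean on these libraries where they do the work, as an engineer would, in place of code of your own. Each camera call takes 0.05 s, during which the arm holds its last target. There are 200 camera calls.

## Working session

There is one attempt and no reset: what is moved stays moved. The work goes in short steps, Python scripts to look and compute and a tool call to move; the robot and the scene stay as the last step left them, time stands still between calls to the robot, and variables do not carry over. Pictures are saved under pics/ and viewed, at most 10 in all, crops included, and the job is handed in when it is done.

Besides the shell and the picture viewer there is one more tool, called after "Request:" as a command line: name --argument value ..., lists and objects as JSON in quotes. apply_moves: Moves the arm, as the interface text tells. Its arguments: {"type":"object","properties":{"deltas":{"type":"array"}},"required":["deltas"]}

```bash
mkdir -p pics; ls; python3 - <<'E'
from plant import arm
import cv2
s=arm.sense();print(s)
for n in("scene","side"):
    im=arm.get_image(n);cv2.imwrite(f"pics/{n}0.png",im[...,::-1]);print(n,arm.camera_info(n))
E
```

```text
pics
{'time': 0.0, 'qpos': array([ 1.2033864 ,  0.43522521,  0.02497815,  1.57411679, -0.01161599,
        1.13398307, -0.07505615]), 'joint_vel': array([-0.00146227,  0.00031349,  0.00074013, -0.00068979,  0.00145419,
        0.00105961, -0.00101591]), 'joint_efforts': array([ 1.03111030e-03, -6.70467210e+01,  1.02553200e+00, -3.16222250e+01,
        1.55059464e-02,  1.26097884e-02,  1.15371317e-04]), 'eef_pos': array([ 163.39163972, -602.73491737,  230.51701457]), 'eef_rot': array([-3.11256595e+00, -4.14484870e-01,  5.32894913e-04]), 'contact_force': array([ 0.7650491 , -0.85847299, -0.2057987 ]), 'moment': array([ 0.01364967,  0.01750545, -0.01541167]), 'finger_force': 0.0, 'finger_gap': 85.345621813697}
scene {'mtx': array([[456.02925233,   0.        , 310.46100037],
       [  0.        , 456.02925233, 238.68530568],
       [  0.        ,   0.        ,   1.        ]]), 'xyz': array([1335.05814664,  261.49352835,  685.62887052]), 'rotation': array([-1.39377613, -1.92902938,  0.99727138])}
side {'mtx': array([[484.38322149,   0.        , 324.50237769],
       [  0.        , 484.38322149, 243.11641209],
       [  0.        ,   0.        ,   1.        ]]), 'xyz': array([ 213.14834398, 1067.24653196,  848.3139244 ]), 'rotation': array([-0.46429343,  2.6172048 , -1.40262458])}
```

View pics/scene0.png

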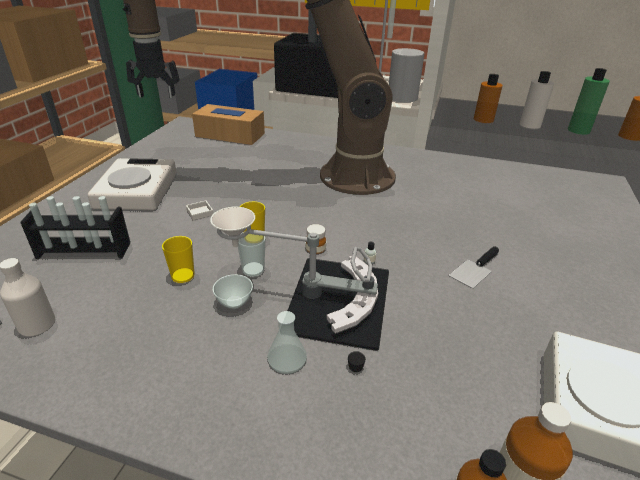

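View pics/side0.png

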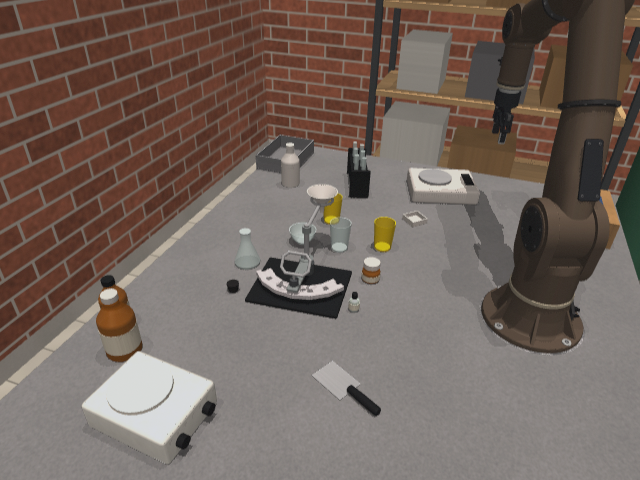

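Scene: the clear tall glass is at (252,255), the shallow dish at (233,293), the yellow look-alikes at (180,260) and (253,220), and the ring and stand at (355,280). In the side view the ring is at (296,263), the beaker at (340,235) and the dish at (303,236). Next is an enlarged crop to confirm this and pick points.

```bash
python3 - <<'E'
import cv2,numpy as np
a=cv2.imread("pics/scene0.png")[195:355,200:400];b=cv2.imread("pics/side0.png")[180:320,235:375]
A=cv2.resize(a,None,fx=2,fy=2,interpolation=cv2.INTER_CUBIC)
A=cv2.resize(a,(400,320),interpolation=cv2.INTER_CUBIC)
B=cv2.resize(b,(400,400),interpolation=cv2.INTER_CUBIC)
c=np.zeros((600,800,3),np.uint8)
B=cv2.resize(cv2.imread("pics/side0.png")[180:320,240:360],(514,600),interpolation=cv2.INTER_CUBIC)
cv2.imwrite("pics/cb.png",B)
cv2.imwrite("pics/ca.png",cv2.resize(a,(750,600),interpolation=cv2.INTER_CUBIC))
E
```

```text
(no output)
```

View pics/ca.png

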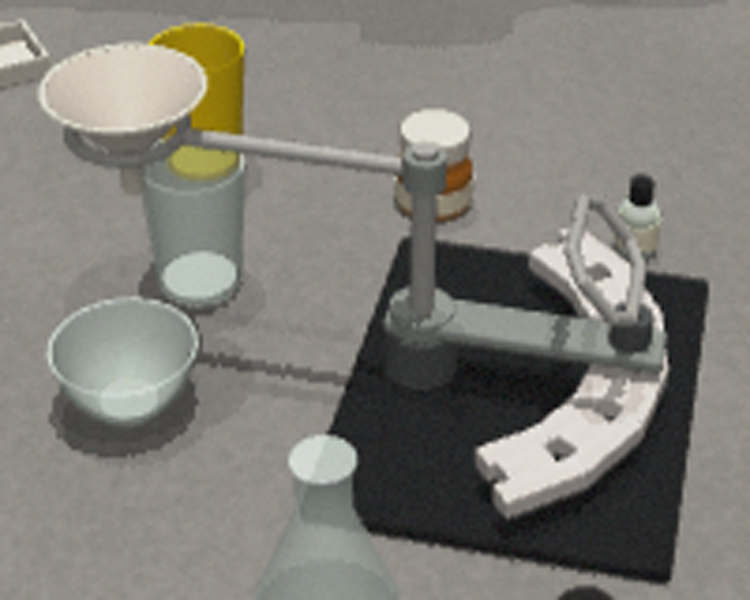

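View pics/cb.png

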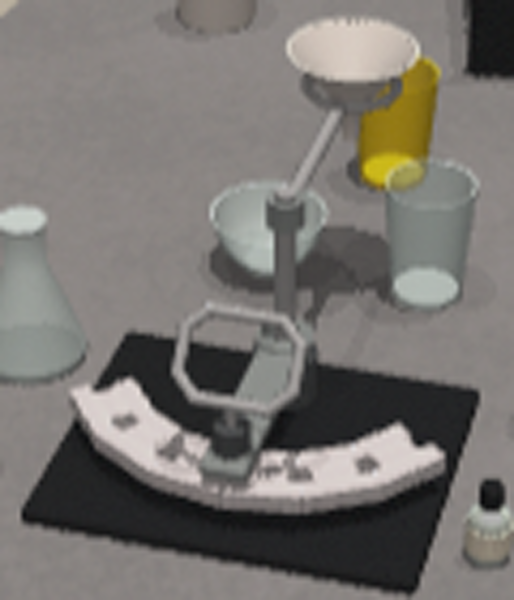

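The crops confirm it. The beaker is the clear tall glass at scene (252,255), on the robot-side (−x world) of the arm, and the dish is opposite. I pick the column top at scene (314,235) and side (306.8,226.7), and the crossbar at scene (363.5,255.8) and side (297,253.3).

```bash
cat > h.py <<'E'
import numpy as np,cv2
from plant import arm
from scipy.spatial.transform import Rotation as R
def ray(n,p):
    c=arm.camera_info(n);d=R.from_rotvec(c["rotation"]).apply(np.linalg.inv(c["mtx"])@[p[0],p[1],1]);return c["xyz"],d/np.linalg.norm(d)
def plane(n,p,z):
    o,d=ray(n,p);return o+d*(z-o[2])/d[2]
def tri(p,q):
    (o1,d1),(o2,d2)=ray("scene",p),ray("side",q)
    t=np.linalg.lstsq(np.c_[d1,-d2],o2-o1,rcond=None)[0];a=o1+t[0]*d1;b=o2+t[1]*d2
    return ((a+b)/2).round(1),np.linalg.norm(a-b).round(1)
A=lambda x,y:(200+x/3.75-.4,195+y/3.75-.4)
B=lambda x,y:(240+x/4.283-.4,180+y/4.286-.4)
E
python3 - <<'E'
from h import *
print("col",tri(A(428,150),B(286,200)),plane("scene",A(428,150),168),plane("side",B(286,200),168))
print("bar",tri(A(613,228),B(244,314)))
print("funnel rim",tri(A(123,90),B(353,50)))
print("beaker bot",tri(A(200,279),B(426,287)),"dish top",tri(A(124,340),B(269,210)))
print("barrel top",tri(A(632,330),B(232,428)))
for n,f,ps in(("scene",A,[(405,242),(708,282),(670,575),(360,528)]),("side",B,[(24,517),(130,333),(479,393),(415,590)])):
    c=np.array([plane(n,f(*p),12 if i not in() else 0)[:2] for i,p in enumerate(ps)]);print(n,c.round(),np.linalg.norm(c-np.roll(c,1,0),axis=1).round(),c.mean(0))
E
```

```text
col (array([606. ,  40. , 164.8]), np.float64(2.6)) [608.77318609  40.14668334 168.        ] [604.11316275  46.88619874 168.        ]
bar (array([598.5, 138.9, 138.1]), np.float64(10.7))
funnel rim (array([ 624.2, -131.7,  180.5]), np.float64(1.3))
beaker bot (array([ 561.9, -125. ,    2.9]), np.float64(2.5)) dish top (array([ 679.5, -116.2,   48.1]), np.float64(0.7))
barrel top (array([598.2, 156.5,  68.2]), np.float64(5.7))
scene [[496.  -9.]
 [473. 185.]
 [719. 209.]
 [740.  47.]] [250. 195. 247. 163.] [606.97178273 107.90479457]
side [[711. 214.]
 [731.  14.]
 [486.  -8.]
 [466. 190.]] [245. 200. 246. 199.] [598.6740288  102.68154459]
```

```bash
cat >> h.py <<'E'
PIV=np.array([606,42.,0]);PHI=np.deg2rad(95.7)   # azimuth pivot->ring
def pose(p,Rm): T=np.eye(4);T[:3,:3]=Rm;T[:3,3]=p;return T
def now():
    s=arm.sense();return pose(s["eef_pos"],R.from_rotvec(s["eef_rot"]).as_matrix())
def Rdown(az):
    y=np.array([np.cos(az),np.sin(az),0]);z=np.array([0,0,-1.]);return np.c_[np.cross(y,z),y,z]
def Rhook(phi,tilt=np.deg2rad(40)):
    u=np.array([np.cos(phi),np.sin(phi),0]);z=-np.cos(tilt)*u-np.array([0,0,np.sin(tilt)])
    y=np.array([np.sin(phi),-np.cos(phi),0]);return np.c_[np.cross(y,z),y,z]
def bar(phi,lift=0,piv=PIV): return piv+[85*np.cos(phi),85*np.sin(phi),131+lift]
def rows(T0,T1,n):
    from scipy.linalg import logm,expm
    D=np.real(expm(logm(np.linalg.inv(T0)@T1)/n))
    print(n,"rows:",(D[:3,3]/10).round(3).tolist(),R.from_matrix(D[:3,:3]).as_rotvec().round(4).tolist())
E
python3 - <<'E'
from h import *
print("bar side z131",plane("side",B(244,314),131),"scene",plane("scene",A(613,228),131),"exp",bar(PHI))
T=now();T[2,3]+=100
W2=pose([585,270,340],Rdown(PHI-np.pi/2));rows(T,W2,40)
E
```

```text
bar side z131 [602.16114751 121.46841204 131.        ] scene [595.70767176 141.6592145  131.        ] exp [597.55782127 126.57972345 131.        ]
40 rows: [2.596, -0.448, -0.023] [-0.0, -0.0, -0.0351]
```

Request:
apply_moves --deltas '[[[0,0,-3.3,0,0,0,1],[0,0,-3.3,0,0,0,1],[0,0,-3.4,0,0,0,1],[2.6,-0.45,0,0,0,-0.035,1],[2.6,-0.45,0,0,0,-0.035,1],[2.6,-0.45,0,0,0,-0.035,1],[2.6,-0.45,0,0,0,-0.035,1],[2.6,-0.45,0,0,0,-0.035,1],[2.6,-0.45,0,0,0,-0.035,1],[2.6,-0.45,0,0,0,-0.035,1],[2.6,-0.45,0,0,0,-0.035,1],[2.6,-0.45,0,0,0,-0.035,1],[2.6,-0.45,0,0,0,-0.035,1],[2.6,-0.45,0,0,0,-0.035,1],[2.6,-0.45,0,0,0,-0.035,1],[2.6,-0.45,0,0,0,-0.035,1],[2.6,-0.45,0,0,0,-0.035,1],[2.6,-0.45,0,0,0,-0.035,1],[2.6,-0.45,0,0,0,-0.035,1],[2.6,-0.45,0,0,0,-0.035,1]]]'

```text
time: 1.77
eef_pos: [497.5, -311.9, 330.8]
eef_rot: [-2.854, -1.311, 0.001]
contact_force: [-0.2, -0.1, 0.1]
finger_gap: -0.0
finger_force: 0.0
```

```bash
python3 - <<'E'
from h import *
print(arm.sense()["qpos"].round(2),now().round(1))
W2=pose([585,270,340],Rdown(PHI-np.pi/2));rows(now(),W2,20)
E
```

```text
[ 0.65  0.33 -0.25  1.49  0.08  1.33 -0.32] [[   0.7    0.8   -0.   497.5]
 [   0.8   -0.7    0.  -311.9]
 [  -0.    -0.    -1.   330.8]
 [   0.     0.     0.     1. ]]
20 rows: [2.977, -0.529, -0.046] [-0.0, -0.0, -0.0404]
```

Request:
apply_moves --deltas '[[[2.9,-0.52,-0.05,0,0,-0.04,1],[2.9,-0.52,-0.05,0,0,-0.04,1],[2.9,-0.52,-0.05,0,0,-0.04,1],[2.9,-0.52,-0.05,0,0,-0.04,1],[2.9,-0.52,-0.05,0,0,-0.04,1],[2.9,-0.52,-0.05,0,0,-0.04,1],[2.9,-0.52,-0.05,0,0,-0.04,1],[2.9,-0.52,-0.05,0,0,-0.04,1],[2.9,-0.52,-0.05,0,0,-0.04,1],[2.9,-0.52,-0.05,0,0,-0.04,1],[2.9,-0.52,-0.05,0,0,-0.04,1],[2.9,-0.52,-0.05,0,0,-0.04,1],[2.9,-0.52,-0.05,0,0,-0.04,1],[2.9,-0.52,-0.05,0,0,-0.04,1],[2.9,-0.52,-0.05,0,0,-0.04,1],[2.9,-0.52,-0.05,0,0,-0.04,1],[2.9,-0.52,-0.05,0,0,-0.04,1],[2.9,-0.52,-0.05,0,0,-0.04,1],[2.9,-0.52,-0.05,0,0,-0.04,1],[2.9,-0.52,-0.05,0,0,-0.04,1]]]'

```text
time: 3.43
eef_pos: [584.4, 254.9, 340.7]
eef_rot: [-2.118, -2.32, 0.002]
contact_force: [-0.1, -0.2, 1.0]
finger_gap: -0.0
finger_force: 0.0
```

```bash
python3 - <<'E'
from h import *
print(arm.sense()["qpos"].round(2),now().round(2))
H=Rhook(PHI); e=bar(PHI)-H[:,2]*110; print(e); W=pose(e+[0,0,30],H);rows(now(),W,12)
im=arm.get_image("scene")[180:340,260:420];cv2.imwrite("pics/s1.png",cv2.resize(im,(600,600),interpolation=cv2.INTER_CUBIC)[...,::-1])
E
```

```text
[-0.14  0.46 -0.57  1.33  0.24  1.43 -0.6 ] [[-9.0000e-02  1.0000e+00 -0.0000e+00  5.8442e+02]
 [ 1.0000e+00  9.0000e-02 -0.0000e+00  2.5495e+02]
 [-0.0000e+00 -0.0000e+00 -1.0000e+00  3.4073e+02]
 [ 0.0000e+00  0.0000e+00  0.0000e+00  1.0000e+00]]
[589.18865361 210.42797034 201.70663707]
12 rows: [0.011, 0.004, 1.014] [-0.0004, -0.0727, -0.0007]
```

View pics/s1.png

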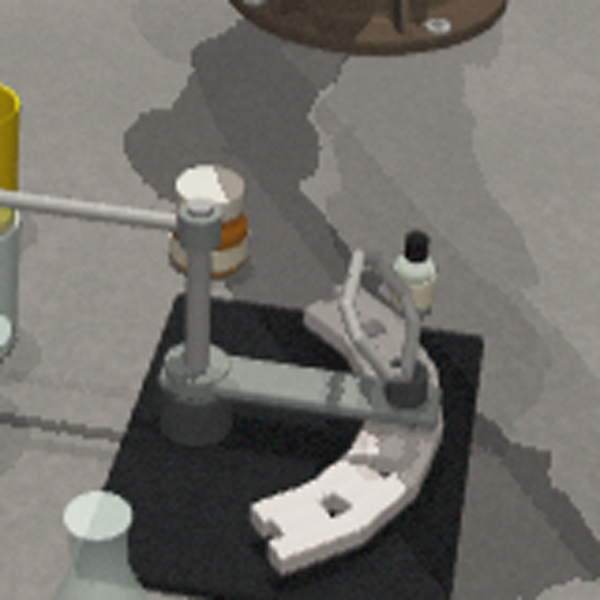

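The leaning left bar of the ring, from (357,258) to (350,303) in this crop, is the upper crossbar. My first scene pick was the ring's far upper corner.

```bash
python3 - <<'E'
from h import *
p=(260+353/3.75-.4,180+281/3.75-.4)
print(tri(p,B(244,314)),plane("scene",p,131))
# column axis mid-height points, arm height check
print("col",tri((260+199/3.75-.4,180+207/3.75-.4),B(285,197)))
E
```

```text
(array([601.3, 123.5, 132.6]), np.float64(0.2)) [598.98298192 123.015975   131.        ]
col (array([607.6,  38. , 165.3]), np.float64(2.0))
```

Request:
apply_moves --deltas '[[[0,0,1,0,-0.073,0,1],[0,0,1,0,-0.073,0,1],[0,0,1,0,-0.073,0,1],[0,0,1,0,-0.073,0,1],[0,0,1,0,-0.073,0,1],[0,0,1,0,-0.073,0,1],[0,0,1,0,-0.073,0,1],[0,0,1,0,-0.073,0,1],[0,0,1,0,-0.073,0,1],[0,0,1,0,-0.073,0,1],[0,0,1,0,-0.073,0,1],[0,0,1,0,-0.073,0,1],[0,0,0,0,0,0,1],[0,0,0,0,0,0,1]]]'

```text
time: 4.65
eef_pos: [588.4, 208.9, 232.8]
eef_rot: [1.611, 1.765, -0.758]
contact_force: [0.5, -0.9, -0.3]
finger_gap: 0.2
finger_force: 0.0
```

```bash
sed -i 's/^PIV=.*/PIV=np.array([607,40.,0]);PHI=np.deg2rad(95)/' h.py; cat >> h.py <<'E'
def hook(phi,s,g=20,lift=0,off=4,piv=PIV):
    H=Rhook(phi);u=np.array([np.cos(phi),np.sin(phi),0]);dn=.643*u-[0,0,.766]
    return pose(bar(phi,lift,piv)+g*dn+s*H[:,2]+off*H[:,1],H)
E
python3 - <<'E'
from h import *
print(arm.sense()["qpos"].round(2));T=hook(PHI,-30);print(T[:3,3]);rows(now(),T,8)
E
```

```text
[-0.61  0.76 -0.32  1.34  0.78  1.79 -0.95]
[600.45276263 160.73011851 134.96362829]
8 rows: [0.545, 0.099, 1.255] [0.0, 0.0004, 0.0005]
```

Request:
apply_moves --deltas '[[[0.54,0.1,1.25,0,0,0,1],[0.54,0.1,1.25,0,0,0,1],[0.54,0.1,1.25,0,0,0,1],[0.54,0.1,1.25,0,0,0,1],[0.54,0.1,1.25,0,0,0,1],[0.54,0.1,1.25,0,0,0,1],[0.54,0.1,1.25,0,0,0,1],[0.54,0.1,1.25,0,0,0,1],[0,0,0,0,0,0,1],[0,0,0,0,0,0,1]]]'

```text
time: 5.48
eef_pos: [601.0, 159.7, 136.4]
eef_rot: [1.612, 1.762, -0.757]
contact_force: [-0.2, -1.2, 0.6]
finger_gap: -0.1
finger_force: 0.0
```

```bash
python3 - <<'E'
from h import *
print(arm.sense()["qpos"].round(2),arm.sense()["eef_pos"]);T=hook(PHI,-30);rows(now(),T,1);rows(T,hook(PHI,25),1)
a=arm.get_image("scene")[195:335,290:430];b=arm.get_image("wrist")
c=np.zeros((480,800,3),np.uint8);c[:400,:400]=cv2.resize(a,(400,400),interpolation=cv2.INTER_CUBIC);c[:300,400:]=cv2.resize(b,(400,300))
cv2.imwrite("pics/s2.png",c[...,::-1])
E
```

```text
[-0.55  0.84 -0.31  1.47  0.82  1.61 -1.04] [601.00630425 159.70079641 136.40355419]
1 rows: [0.179, -0.046, 0.01] [0.0001, 0.0044, 0.0017]
1 rows: [-0.0, -0.0, 5.5] [-0.0, -0.0, -0.0]
```

View pics/s2.png

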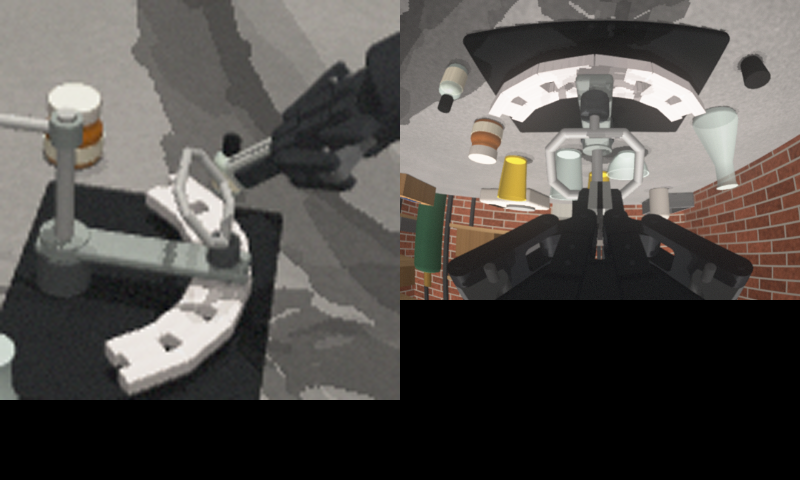

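The ring and the fingertips line up in the wrist view: ring centre about (594,168) in the composite, fingertips about (600,185). I'll check where the finger axis will cross the ring plane.

```bash
python3 - <<'E'
from h import *
c=arm.camera_info("wrist");T=now();Rc=R.from_rotvec(c["rotation"])
def pr(P):
    v=Rc.inv().apply(P-c["xyz"]);th=np.arctan2(np.hypot(v[0],v[1]),v[2]);f=c["mtx"][0,0]
    q=np.array([c["mtx"][0,2],c["mtx"][1,2]])+f*th*v[:2]/np.hypot(v[0],v[1]);return (400+q[0]/1.6).round(),(q[1]/1.6).round()
print("tcp",pr(T[:3,3]),"tcp+30",pr(T[:3,3]+30*T[:3,2]))
b=bar(PHI);print("bar",pr(b),"origin",pr(PIV+[120*np.cos(PHI),120*np.sin(PHI),90]),"col top",pr(PIV+[0,0,168]))
E
```

```text
tcp (np.float64(600.0), np.float64(194.0)) tcp+30 (np.float64(600.0), np.float64(176.0))
bar (np.float64(594.0), np.float64(194.0)) origin (np.float64(594.0), np.float64(132.0)) col top (np.float64(596.0), np.float64(238.0))
```

Request:
apply_moves --deltas '[[[0.2,0,0,0,0,0,1],[0.1,0,0.5,0,0,0,1],[0,0,0.5,0,0,0,1],[0,0,0.5,0,0,0,1],[0,0,0.5,0,0,0,1],[0,0,0.5,0,0,0,1],[0,0,0.5,0,0,0,1],[0,0,0.5,0,0,0,1]]]'

```text
time: 6.25
eef_pos: [603.4, 134.9, 112.1]
eef_rot: [1.612, 1.762, -0.755]
contact_force: [-0.1, -1.4, -0.1]
finger_gap: 0.3
finger_force: 0.0
```

Request:
apply_moves --deltas '[[[0,0,0.5,0,0,0,1],[0,0,0.5,0,0,0,1],[0,0,0.5,0,0,0,1],[0,0,0.5,0,0,0,1],[0,0,0,0,0,0,1],[0,0,0,0,0,0,1]]]'

```text
time: 6.75
eef_pos: [604.7, 119.8, 99.5]
eef_rot: [1.612, 1.762, -0.756]
contact_force: [0.1, -0.8, 0.2]
finger_gap: -0.2
finger_force: 0.0
```

```bash
python3 - <<'E'
from h import *
print(arm.sense()["qpos"].round(2),arm.sense()["eef_pos"],arm.sense()["contact_force"]);rows(now(),hook(PHI,25),1)
T=now();print("up 1cm in tool:",T[:3,:3].T@[0,0,1])
a=arm.get_image("scene")[195:315,300:420];b=arm.get_image("side")[210:330,230:350]
c=np.hstack([cv2.resize(i,(400,400),interpolation=cv2.INTER_CUBIC) for i in(a,b)])
cv2.imwrite("pics/s3.png",c[...,::-1])
E
```

```text
[-0.5   0.85 -0.3   1.55  0.86  1.52 -1.07] [604.69398836 119.83922258  99.45545677] [ 0.07547401 -0.79830714  0.16942442]
1 rows: [-0.078, -0.066, 0.069] [0.0008, 0.0037, 0.0011]
up 1cm in tool: [-7.68413485e-01 -2.97828836e-04 -6.39953614e-01]
```

View pics/s3.png

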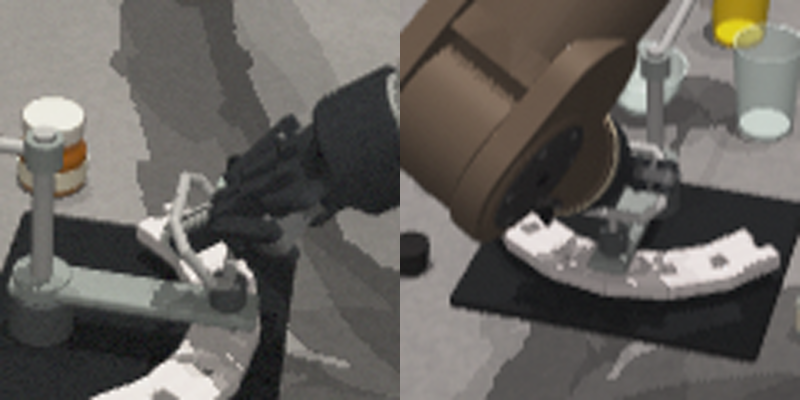

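The finger is through the ring, with its tip below the upper bar at about (178,235), and there is no contact force. Lifting slowly.

Request:
apply_moves --deltas '[[[-0.154,0,-0.128,0,0,0,1],[-0.154,0,-0.128,0,0,0,1],[0,0,0,0,0,0,1],[0,0,0,0,0,0,1]]]'

```text
time: 7.18
eef_pos: [604.9, 120.4, 103.9]
eef_rot: [1.612, 1.762, -0.754]
contact_force: [0.3, -0.5, -0.3]
finger_gap: 0.3
finger_force: 0.0
```

Request:
apply_moves --deltas '[[[-0.154,0,-0.128,0,0,0,1],[0,0,0,0,0,0,1],[0,0,0,0,0,0,1]]]'

```text
time: 7.43
eef_pos: [604.8, 120.2, 105.7]
eef_rot: [1.612, 1.762, -0.755]
contact_force: [-1.0, -1.4, 1.1]
finger_gap: 0.2
finger_force: 0.0
```

Request:
apply_moves --deltas '[[[-0.154,0,-0.128,0,0,0,1],[0,0,0,0,0,0,1],[0,0,0,0,0,0,1]]]'

```text
time: 7.68
eef_pos: [604.8, 120.2, 107.7]
eef_rot: [1.612, 1.762, -0.755]
contact_force: [0.2, 0.2, 0.1]
finger_gap: 0.1
finger_force: 0.0
```

Request:
apply_moves --deltas '[[[-0.154,0,-0.128,0,0,0,1],[0,0,0,0,0,0,1],[0,0,0,0,0,0,1]]]'

```text
time: 7.93
eef_pos: [604.6, 120.4, 109.2]
eef_rot: [1.612, 1.763, -0.755]
contact_force: [1.1, 1.7, -3.6]
finger_gap: -0.0
finger_force: 1.5
```

Request:
apply_moves --deltas '[[[-0.154,0,-0.128,0,0,0,1],[0,0,0,0,0,0,1],[-0.154,0,-0.128,0,0,0,1],[0,0,0,0,0,0,1],[0,0,0,0,0,0,1]]]'

```text
time: 8.35
eef_pos: [604.6, 120.4, 113.5]
eef_rot: [1.612, 1.763, -0.755]
contact_force: [-1.3, 1.9, -4.3]
finger_gap: 0.1
finger_force: 2.5
```

Request:
apply_moves --deltas '[[[-0.154,0,-0.128,0,0,0,1],[0,0,0,0,0,0,1],[-0.154,0,-0.128,0,0,0,1],[0,0,0,0,0,0,1],[-0.154,0,-0.128,0,0,0,1],[0,0,0,0,0,0,1],[0,0,0,0,0,0,1]]]'

```text
time: 8.93
eef_pos: [604.7, 120.3, 119.6]
eef_rot: [1.612, 1.763, -0.755]
contact_force: [-1.3, 2.3, -6.5]
finger_gap: -0.1
finger_force: 3.2
```

Request:
apply_moves --deltas '[[[-0.154,0,-0.128,0,0,0,1],[0,0,0,0,0,0,1],[-0.154,0,-0.128,0,0,0,1],[0,0,0,0,0,0,1],[0,0,0,0,0,0,1]]]'

```text
time: 9.35
eef_pos: [604.7, 120.3, 123.6]
eef_rot: [1.612, 1.763, -0.755]
contact_force: [-1.7, 2.0, -7.1]
finger_gap: 0.0
finger_force: 3.7
```

```bash
python3 - <<'E'
from h import *
T=now();a=-0.36
G=pose([0,0,0],R.from_rotvec([0,0,a]).as_matrix());G[:3,3]=PIV-G[:3,:3]@PIV
print((G@T)[:3,3]);rows(T,G@T,18)
E
```

```text
[633.13020968 115.94158917 123.63788614]
18 rows: [-0.007, 0.16, 0.009] [0.0154, -0.0, 0.0128]
```

Request:
apply_moves --deltas '[[[-0.007,0.16,0.009,0.0154,0,0.0128,1],[-0.007,0.16,0.009,0.0154,0,0.0128,1],[-0.007,0.16,0.009,0.0154,0,0.0128,1],[-0.007,0.16,0.009,0.0154,0,0.0128,1],[-0.007,0.16,0.009,0.0154,0,0.0128,1],[-0.007,0.16,0.009,0.0154,0,0.0128,1],[-0.007,0.16,0.009,0.0154,0,0.0128,1],[-0.007,0.16,0.009,0.0154,0,0.0128,1],[-0.007,0.16,0.009,0.0154,0,0.0128,1],[-0.007,0.16,0.009,0.0154,0,0.0128,1],[-0.007,0.16,0.009,0.0154,0,0.0128,1],[-0.007,0.16,0.009,0.0154,0,0.0128,1],[-0.007,0.16,0.009,0.0154,0,0.0128,1],[0,0,0,0,0,0,1],[0,0,0,0,0,0,1]]]'

```text
time: 10.6
eef_pos: [626.3, 118.3, 123.4]
eef_rot: [1.866, 1.568, -0.872]
contact_force: [2.1, 5.2, -8.0]
finger_gap: 0.1
finger_force: 4.5
```

```bash
python3 - <<'E'
from h import *
print(now()[:3,3])
a=arm.get_image("scene");cv2.imwrite("pics/sc4.png",a[...,::-1]);b=arm.get_image("side")
cv2.imwrite("pics/si4.png",b[...,::-1])
c=np.hstack([cv2.resize(i,(400,400),interpolation=cv2.INTER_CUBIC) for i in(a[195:335,200:340],a[195:335,300:440])])
cv2.imwrite("pics/s4.png",c[...,::-1])
E
```

```text
[626.26320632 118.27582592 123.41597095]
```

View pics/s4.png

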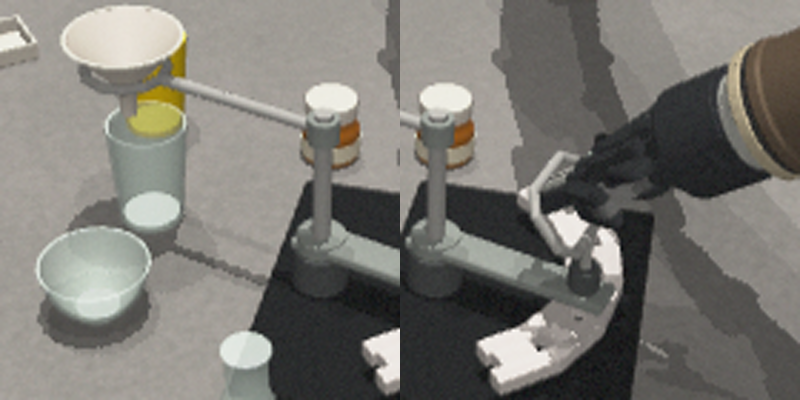

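The arm is following and the funnel is nearly over the beaker. I'll measure the arm angle from the funnel rim in both pictures.

```bash
cat >> h.py <<'E'
def rim(n,f):
    im=cv2.imread(f);h=cv2.cvtColor(im,cv2.COLOR_BGR2HSV)
    m=((h[...,2]>165)&(h[...,1]<45)).astype(np.uint8)
    x0,y0,x1,y1={"scene":(190,185,285,240),"side":(295,170,375,210)}[n]
    k=np.zeros_like(m);k[y0:y1,x0:x1]=m[y0:y1,x0:x1]
    c=max(cv2.findContours(k,cv2.RETR_EXTERNAL,cv2.CHAIN_APPROX_NONE)[0],key=cv2.contourArea)
    x,y,w,hh=cv2.boundingRect(c);p=(x+w/2-.5,y+w*{"scene":.5,"side":.5}[n]*0+hh/2-.5)
    P=plane(n,p,178);print(n,(x,y,w,hh),P.round(1),"az",np.rad2deg(np.arctan2(*(P-PIV)[[1,0]])).round(2),"r",np.hypot(*(P-PIV)[:2]).round(1))
E
python3 - <<'E'
from h import *
for f in("scene0","sc4"): rim("scene",f"pics/{f}.png")
for f in("side0","si4"): rim("side",f"pics/{f}.png")
E
```

```text
scene (210, 206, 45, 24) [ 617.9 -135.6  178. ] az -86.44 r 176.0
scene (221, 196, 44, 23) [ 572. -133.  178.] az -101.43 r 176.5
side (307, 184, 31, 15) [ 626.5 -139.1  178. ] az -83.78 r 180.2
side (321, 186, 31, 16) [ 583.2 -139.8  178. ] az -97.56 r 181.4
```

Request:
apply_moves --deltas '[[[-0.007,0.16,0.009,0.0154,0,0.0128,1],[-0.007,0.16,0.009,0.0154,0,0.0128,1],[-0.007,0.16,0.009,0.0154,0,0.0128,1],[-0.007,0.16,0.009,0.0154,0,0.0128,1],[0,0,0,0,0,0,1],[0,0,0,0,0,0,1],[0,0,0,0,0,0,1]]]'

```text
time: 11.28
eef_pos: [632.5, 116.5, 123.4]
eef_rot: [1.941, 1.502, -0.907]
contact_force: [2.2, 6.5, -8.0]
finger_gap: 0.2
finger_force: 4.9
```

```bash
cat > m.py <<'E'
import sys
from h import *
t=sys.argv[1]
for n in("scene","side"):
    f=f"pics/{n}_{t}.png";cv2.imwrite(f,arm.get_image(n)[...,::-1]);rim(n,f)
E
python3 m.py 5; python3 -c "
from h import *
print(now()[:3,3], now()[:3,:3].T@[0,0,-1])"
```

```text
scene (224, 194, 47, 22) [ 559.1 -128.3  178. ] az -105.88 r 175.0
side (325, 188, 32, 16) [ 567.1 -133.   178. ] az -102.99 r 177.6
[632.53878975 116.53760395 123.4878332 ] [ 0.76742188 -0.00088227  0.64114185]
```

The arm has turned about 19.3° of 20°. I'll add a hair more, then lower gently.

Request:
apply_moves --deltas '[[[-0.004,0.08,0.005,0.0077,0,0.0064,1],[0,0,0,0,0,0,1],[0.154,0,0.128,0,0,0,1],[0.154,0,0.128,0,0,0,1],[0,0,0,0,0,0,1],[0,0,0,0,0,0,1]]]'

```text
time: 11.88
eef_pos: [633.0, 116.3, 119.4]
eef_rot: [1.95, 1.494, -0.912]
contact_force: [1.6, 6.6, -6.1]
finger_gap: -0.0
finger_force: 4.6
```

Request:
apply_moves --deltas '[[[0.154,0,0.128,0,0,0,1],[0.154,0,0.128,0,0,0,1],[0,0,0,0,0,0,1],[0,0,0,0,0,0,1]]]'

```text
time: 12.22
eef_pos: [633.0, 116.4, 115.6]
eef_rot: [1.95, 1.494, -0.912]
contact_force: [1.5, 6.1, -5.4]
finger_gap: -0.1
finger_force: 4.3
```

Request:
apply_moves --deltas '[[[0.154,0,0.128,0,0,0,1],[0.154,0,0.128,0,0,0,1],[0,0,0,0,0,0,1],[0,0,0,0,0,0,1]]]'

```text
time: 12.55
eef_pos: [633.0, 116.4, 111.7]
eef_rot: [1.949, 1.494, -0.912]
contact_force: [0.9, 6.5, -5.3]
finger_gap: -0.1
finger_force: 4.1
```

The ring is still loading the finger at a lift of about 3 mm, so the pin is inside the hole. Continuing down until it is free.

Request:
apply_moves --deltas '[[[0.154,0,0.128,0,0,0,1],[0.154,0,0.128,0,0,0,1],[0,0,0,0,0,0,1],[0,0,0,0,0,0,1]]]'

```text
time: 12.88
eef_pos: [632.9, 115.4, 108.2]
eef_rot: [1.948, 1.492, -0.913]
contact_force: [1.4, 2.1, -1.7]
finger_gap: 0.4
finger_force: 1.5
```

Request:
apply_moves --deltas '[[[0.154,0,0.128,0,0,0,1],[0.154,0,0.128,0,0,0,1],[0,0,0,0,0,0,1],[0,0,0,0,0,0,1]]]'

```text
time: 13.22
eef_pos: [632.3, 115.3, 103.6]
eef_rot: [1.947, 1.494, -0.914]
contact_force: [-0.1, -0.2, -0.5]
finger_gap: -0.3
finger_force: 0.0
```

The finger came free at the same height where it first made contact, so the pin is home. Backing straight out.

Request:
apply_moves --deltas '[[[0,-0.1,0,0,0,0,1],[0,0,-0.5,0,0,0,1],[0,0,-0.5,0,0,0,1],[0,0,-0.5,0,0,0,1],[0,0,-0.5,0,0,0,1],[0,0,-0.5,0,0,0,1],[0,0,-0.5,0,0,0,1],[0,0,-0.5,0,0,0,1]]]'

```text
time: 13.88
eef_pos: [638.5, 142.8, 126.3]
eef_rot: [1.948, 1.495, -0.912]
contact_force: [0.0, 0.6, 0.0]
finger_gap: 0.4
finger_force: 0.0
```

Request:
apply_moves --deltas '[[[0,0,-1,0,0,0,1],[0,0,-1,0,0,0,1],[0,0,-2,0,0,0,1],[0,0,-2,0,0,0,1],[0,0,-2,0,0,0,1],[0,0,-2,0,0,0,1],[0,0,0,0,0,0,1],[0,0,0,0,0,0,1],[0,0,0,0,0,0,1]]]'

```text
time: 14.63
eef_pos: [658.1, 216.2, 189.5]
eef_rot: [1.947, 1.495, -0.913]
contact_force: [-0.1, -0.6, -1.0]
finger_gap: -0.2
finger_force: 0.0
```

```bash
python3 m.py 6; python3 - <<'E'
import cv2,numpy as np
a=cv2.imread("pics/scene_6.png")[190:350,190:390];b=cv2.imread("pics/side_6.png")[180:320,240:360]
cv2.imwrite("pics/s6.png",np.hstack([cv2.resize(a,(440,352),interpolation=2),cv2.resize(b,(302,352),interpolation=2)]))
E
```

```text
scene (225, 194, 44, 22) [ 559.5 -129.3  178. ] az -105.67 r 175.9
side (326, 187, 31, 17) [ 566.7 -136.5  178. ] az -102.87 r 181.0
```

View pics/s6.png

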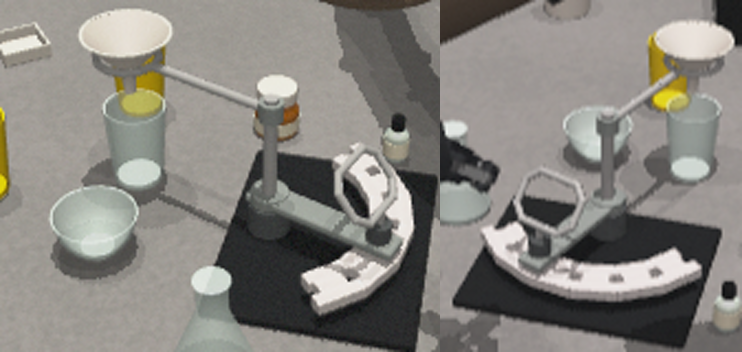

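The funnel stands over the clear beaker (scene crop (130,85), side crop (692,60)). The ring is low on the barrel, the hand is clear, and the glassware has not moved.

```bash
python3 -c "
from plant import arm
print(arm.sign_off())"
```

```text
the job is handed in; nothing more can be done
None
```

I swung the arm one hole so the funnel now stands over the tall clear beaker, let the pin drop home in that hole, took the hand clear of the ring, and handed the job in at about 15 s; nothing else appeared to move. The forces and heights say the pin is fully home: the fingertip went free of the ring at the same height where it first touched it.

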